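Draw the valve spools into the rack in order

ROBOT

A 6-joint arm with a two-finger parallel gripper is mounted at the origin on a cart in front of the work surface, level with it; the furniture and walls round the work are solid. World frame = base frame: x ahead of the robot, y to its left, z up, the work surface at z = 0. Lengths are in m, angles in rad, forces in N, time in s.
With the tool pointing down it reaches from about 0.375 to 0.9 m from the base axis. Payload 3.1 kg.
Tool frame: the origin (TCP) lies midway between the tips of the shut fingers; the grasp point (between the pads) lies 19 mm behind it (manip.grip_depth is the distance from the TCP to the grasp point, in m); z points along the fingers, y is the line along which they close (so a half turn about z gives the same grasp; the last joint's range is limited). The gripper opens to 85 mm and grips with 20 to 120 N. Pads are 22 mm wide; open, the fingers measure 114 mm over their backs; the gripper's body (76 mm by 85 mm) begins 54 mm behind the grasp point. The pads swing forward as they close: fully open they stand 13 mm farther back than shut.
Start: joints at [1.105, 0.527, 1.433, -0, 1.181, -0.178], TCP at [0.177, 0.599, 0.231] pointing down, gripper open.
Joint ranges: [-3.08, 3.08], [-0.75, 2.2], [0.22, 2.44], [-1.43, 4.57], [0, 2.65], [-2.85, 2.85]. Speed limits (rad/s): [2.79, 2.79, 3.14, 3.14, 3.14, 3.14].

INTERFACE

Orientations are given as a unit quaternion [x, y, z, w].
In Python, from station import telemetry, snapshot, manip gives the robot as it stands. The module is installed in compiled form; this text tells all that it offers.
- The arm moves only by the shell command python3 -m crank 'ROWS' [OPENING] [FORCE]. ROWS is text: rows parted by semicolons, each of 6 numbers parted by spaces: the shift along the tool's x, y, z as a fraction of full scale, then the turn, a rotation vector about the tool's x, y, z as a fraction of full scale. A call has exactly 5 rows; each row shifts and turns the commanded pose from where the row before left it, along the tool's axes as they then stand; what a row does not reach is not made up. Full scale, the value 1, is 4 cm for a shift and 90 degrees for a turn. A row lasts 1/10 s, in which the tool goes at most 50 mm and 8.59 degrees, less where a joint would pass 70% of its speed; a pose out of reach is approached as far as the arm can. A call with a number of a shift or a turn outside -1 to 1 is refused whole. A call with a gripper value outside its range is refused whole. OPENING is the opening, from -1 (shut) to 1 (fully open), set as the call begins (- or left out, the last holds). The fingers move at their own pace and stop on an object; FORCE is the grip in N (left out, the last holds). Time passes only in rows, so rows that do not move let the fingers close, or fill a call up. It gives the time, the measured TCP pose, the force, the opening and the grip force at its end, in the units of the state.
- telemetry.sense(): the state, without advancing time (a new reading comes with each control period).
- snapshot(name): name is "scene" or "top"; returns a dict with "image" (384x512x3 uint8, red, green, blue), "depth" (384x512 float32, m along the optical axis (not along the pixel's ray), 0 where there is no reading), "camera_matrix" (3x3 intrinsics, pixels), "rvec" (rotation vector, rad) and "tvec" (3), from world to camera coordinates, as OpenCV has them. Camera axes: x right, y down, z forward; pixel columns grow to the right and rows downward; lengths in m; the calibration is good to about 2 mm. A picture is of the moment at which its call begins.
- manip.sign_off(): hands the job in; it is judged then, once.
The state is a dict: "t": time; "q": joint angles; "qd": joint speeds; "tau": joint torques, N m; "tcp_pos": TCP position; "tool_rot": TCP orientation; "force": force on the tool from outside, world axes, zero at the start; "ft_torque": the same for the moment, N m; "finger_gap": opening from 0.0 (shut) to 1.0 (fully open); "gripper_force": force on a finger pad.
Only numpy, scipy, OpenCV 4.12 (cv2) and the standard library are available. Lean on these libraries where they do the work, as an engineer would, in place of code of your own. Each camera call takes 0.05 s, during which the arm holds its last target. There are 200 camera calls.

TASK

The hydraulic valve bank is being stripped for cleaning, and each spool is lapped to its own section, so they must not be mixed up. Draw the four spools and stand them fully home in the holes of the wooden rack in the same order as they stand in the bank: the spool next to the bank's red inlet plate goes into the hole next to the rack's red end, and so on along the row. Do not let a spool fall over.

Things in the scene. Friction and masses are not known exactly. Their poses are not given: they have to be found in the camera images.
- spool_blue: upright steel valve spool with blue cap, 16 mm diameter, 100 mm long, about 0.15 kg. Origin: centre of its foot, z up along it. Foot tapers to 10 mm over the lowest 14 mm. Grip the round cap, 24 mm diameter, 76 to 100 mm above the origin. At the start it stands free, 52 mm deep in its section's bore (48 mm stick out, foot 28 mm above the table); draw it straight up
- spool_yellow: upright steel valve spool with yellow cap, 16 mm diameter, 100 mm long, about 0.15 kg. Origin: centre of its foot, z up along it. Foot tapers to 10 mm over the lowest 14 mm. Grip the round cap, 24 mm diameter, 76 to 100 mm above the origin. At the start it stands free, 52 mm deep in its section's bore (48 mm stick out, foot 28 mm above the table); draw it straight up
- spool_green: upright steel valve spool with green cap, 16 mm diameter, 100 mm long, about 0.15 kg. Origin: centre of its foot, z up along it. Foot tapers to 10 mm over the lowest 14 mm. Grip the round cap, 24 mm diameter, 76 to 100 mm above the origin. At the start it stands free, 52 mm deep in its section's bore (48 mm stick out, foot 28 mm above the table); draw it straight up
- spool_black: upright steel valve spool with black cap, 16 mm diameter, 100 mm long, about 0.15 kg. Origin: centre of its foot, z up along it. Foot tapers to 10 mm over the lowest 14 mm. Grip the round cap, 24 mm diameter, 76 to 100 mm above the origin. At the start it stands free, 52 mm deep in its section's bore (48 mm stick out, foot 28 mm above the table); draw it straight up
- section_blue: the blue spool's own section of the bank, blue paint dot on top: fixed aluminium block 88 (x) x 47 (y) x 72 mm high, axes parallel to the bank's. Origin: centre of its underside, 8 mm above the table. An 18.5 mm bore, 52 mm deep, opens in the middle of its top
- section_yellow: the yellow spool's own section of the bank, yellow paint dot on top: fixed aluminium block 88 (x) x 47 (y) x 72 mm high, axes parallel to the bank's. Origin: centre of its underside, 8 mm above the table. An 18.5 mm bore, 52 mm deep, opens in the middle of its top
- section_green: the green spool's own section of the bank, green paint dot on top: fixed aluminium block 88 (x) x 47 (y) x 72 mm high, axes parallel to the bank's. Origin: centre of its underside, 8 mm above the table. An 18.5 mm bore, 52 mm deep, opens in the middle of its top
- section_black: the black spool's own section of the bank, black paint dot on top: fixed aluminium block 88 (x) x 47 (y) x 72 mm high, axes parallel to the bank's. Origin: centre of its underside, 8 mm above the table. An 18.5 mm bore, 52 mm deep, opens in the middle of its top
- bank: fixed valve bank: foot plate 104 x 248 x 8 mm with four sections in a row along its y, at y = +72, +24, -24, -72 mm, x = 0, in any order, between end plates (tops 80 mm up). The end plate at +y is the inlet plate, red, with a steel plug 12 mm high on top; the other is grey. Origin: centre of the underside, on the table. Any yaw
- rack: fixed empty wooden rack, 64 (x) x 204 (y) x 54 mm high, painted red at its +y end. Origin: centre of the underside, on the table. Four holes along its y, at y = +72, +24, -24, -72 mm, x = 0: 26 mm diameter, 2 mm chamfer, 44 mm deep (a spool's foot at home is 10 mm above the table). Left or right of the bank, any yaw
There are look-alikes about, which are no part of the job. What is shaped like the spool_black but white is not meant.

How it is judged:
At the end, for the whole second after the job is handed in: Every spool stands in the rack in the hole with the same number, from the red end, as its own section has in the bank; foot within 12 mm of the hole's middle (x and y of the rack) and at most 16 mm above the table, lean under 0.35 rad, released, at rest (((y of section_blue in the frame of bank between 0.052 and 0.092 m and y of spool_blue in the frame of rack between 0.06 and 0.084 m) or (y of section_blue in the frame of bank between 0.004 and 0.044 m and y of spool_blue in the frame of rack between 0.012 and 0.036 m) or (y of section_blue in the frame of bank between -0.044 and -0.004 m and y of spool_blue in the frame of rack between -0.036 and -0.012 m) or (y of section_blue in the frame of bank between -0.092 and -0.052 m and y of spool_blue in the frame of rack between -0.084 and -0.06 m)) and x of spool_blue in the frame of rack between -0.012 and 0.012 m and z of spool_blue in the frame of rack between 0.004 and 0.016 m and angle between each of spool_blue, spool_yellow, spool_green, spool_black's own z axis and vertical below 0.35 rad and linear speed of each of spool_blue, spool_yellow, spool_green, spool_black below 0.02 m/s and angular speed of each of spool_blue, spool_yellow, spool_green, spool_black below 0.3 rad/s and ((y of section_yellow in the frame of bank between 0.052 and 0.092 m and y of spool_yellow in the frame of rack between 0.06 and 0.084 m) or (y of section_yellow in the frame of bank between 0.004 and 0.044 m and y of spool_yellow in the frame of rack between 0.012 and 0.036 m) or (y of section_yellow in the frame of bank between -0.044 and -0.004 m and y of spool_yellow in the frame of rack between -0.036 and -0.012 m) or (y of section_yellow in the frame of bank between -0.092 and -0.052 m and y of spool_yellow in the frame of rack between -0.084 and -0.06 m)) and x of spool_yellow in the frame of rack between -0.012 and 0.012 m and z of spool_yellow in the frame of rack between 0.004 and 0.016 m and ((y of section_green in the frame of bank between 0.052 and 0.092 m and y of spool_green in the frame of rack between 0.06 and 0.084 m) or (y of section_green in the frame of bank between 0.004 and 0.044 m and y of spool_green in the frame of rack between 0.012 and 0.036 m) or (y of section_green in the frame of bank between -0.044 and -0.004 m and y of spool_green in the frame of rack between -0.036 and -0.012 m) or (y of section_green in the frame of bank between -0.092 and -0.052 m and y of spool_green in the frame of rack between -0.084 and -0.06 m)) and x of spool_green in the frame of rack between -0.012 and 0.012 m and z of spool_green in the frame of rack between 0.004 and 0.016 m and ((y of section_black in the frame of bank between 0.052 and 0.092 m and y of spool_black in the frame of rack between 0.06 and 0.084 m) or (y of section_black in the frame of bank between 0.004 and 0.044 m and y of spool_black in the frame of rack between 0.012 and 0.036 m) or (y of section_black in the frame of bank between -0.044 and -0.004 m and y of spool_black in the frame of rack between -0.036 and -0.012 m) or (y of section_black in the frame of bank between -0.092 and -0.052 m and y of spool_black in the frame of rack between -0.084 and -0.06 m)) and x of spool_black in the frame of rack between -0.012 and 0.012 m and z of spool_black in the frame of rack between 0.004 and 0.016 m); the robot touches nothing.
It fails at once if a spool has fallen over (tilted more than 1 rad) (angle between any of spool_blue, spool_yellow, spool_green, spool_black's own z axis and vertical above 1 rad).
It also fails if it takes over 120 s, if anything falls off the work surface, if the arm or the gripper's body presses on something with over 40 N, if the wrist force passes 120 N, or if a joint passes its speed limit or range.

## Working session

There is one attempt and no reset: what is moved stays moved. The work goes in short steps, Python scripts to look and compute and a shell command to move; the robot and the scene stay as the last step left them, time stands still between calls to the robot, and variables do not carry over. Pictures are saved under pics/ and viewed, at most 14 in all, crops included, and the job is handed in when it is done.

```bash
mkdir -p pics; cat > h.py <<'E'
import numpy as np, cv2
from station import telemetry, snapshot, manip
def shot(n,f):
    s=snapshot(n); cv2.imwrite('pics/'+f+'.png',cv2.cvtColor(s['image'],cv2.COLOR_RGB2BGR)); np.savez('pics/'+f+'.npz',**s); return s
def cam(s):
    R,_=cv2.Rodrigues(np.array(s['rvec'],float)); t=np.array(s['tvec'],float).ravel(); return R,t,np.array(s['camera_matrix'])
def ray(s,u,v,z):
    R,t,K=cam(s); d=R.T@np.linalg.inv(K)@np.array([u,v,1.]); c=-R.T@t; return c+d*(z-c[2])/d[2]
def tri(sa,pa,sb,pb):
    P=[]
    for s in(sa,sb):
        R,t,K=cam(s); P.append(K@np.c_[R,t])
    X=cv2.triangulatePoints(P[0],P[1],np.array(pa,float).reshape(2,1),np.array(pb,float).reshape(2,1)).ravel(); return X[:3]/X[3]
def cloud(s):
    R,t,K=cam(s); D=np.array(s['depth']); v,u=np.mgrid[:D.shape[0],:D.shape[1]]
    p=np.stack([(u-K[0,2])/K[0,0]*D,(v-K[1,2])/K[1,1]*D,D],-1); return (p-t)@R
E
python3 - <<'E'
from h import *
for n in('scene','top'):
    s=shot(n,n+'0'); R,t,K=cam(s); print(n,-R.T@t,R[2],K[0,0])
print(telemetry.sense())
E
```

```text
scene [0.11919078 0.42748144 0.53187896] [ 0.48207005 -0.67332221 -0.56057619] 352.7401181346508
top [ 0.36338355 -0.1594777   0.89098793] [ 0.18923092  0.03496576 -0.98130987] 411.07398454857
{'t': 0.1, 'q': array([ 1.10548170e+00,  5.28375330e-01,  1.43380371e+00,  2.22297050e-05,
        1.18142927e+00, -1.78525108e-01]), 'qd': array([-1.43621298e-04, -1.04332990e-03, -4.48560457e-03,  3.65488802e-03,
       -4.92276431e-05, -8.74197584e-04]), 'tau': array([-1.72292366e-04, -4.43304920e+01, -1.78586286e+01, -2.34800982e-04,
        3.88751883e-03, -9.28833032e-06]), 'tcp_pos': array([0.17647355, 0.59887378, 0.23042079]), 'tool_rot': array([ 1.42907965e-01,  9.89735469e-01, -9.52803767e-04, -3.28615767e-04]), 'force': array([ 0.73750159, -0.4258328 , -1.09813354]), 'ft_torque': array([ 0.02075365,  0.03634578, -0.01103252]), 'gripper_force': 0.0, 'finger_gap': 1.0026988201067928}
```

View pics/scene0.png

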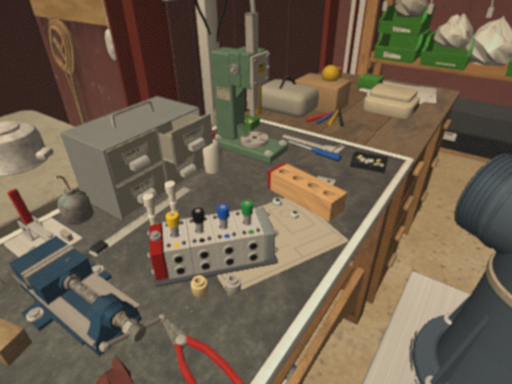

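View pics/top0.png

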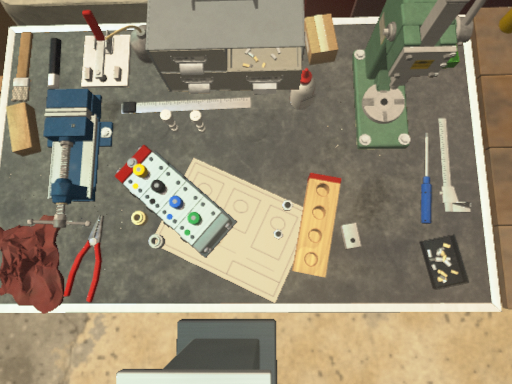

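The top view shows the bank with its red plate at about (133,162). Along the row come yellow (140,171), black (158,187), blue (177,202) and green (194,218). The rack's red end is at (325,178), with holes at about (321,191), (318,213), (316,238) and (313,261). The two white look-alikes stand behind the bank at (168,120) and (197,120).

```bash
python3 - <<'E'
from h import *
a=cv2.imread('pics/top0.png'); b=cv2.imread('pics/scene0.png')
A=cv2.resize(a[140:280,110:350],None,fx=3.2,fy=3.2,interpolation=cv2.INTER_CUBIC)
cv2.imwrite('pics/topz.png',A)
B=cv2.resize(b[155:285,135:355],None,fx=3.6,fy=3.6,interpolation=cv2.INTER_CUBIC); cv2.imwrite('pics/scz.png',B)
s=np.load('pics/top0.npz'); C=cloud(s)
h=cv2.cvtColor(s['image'],cv2.COLOR_RGB2HSV)
x0,y0,x1,y1=110,140,240,260
def m(lo,hi,box,n):
    x0,y0,x1,y1=box; k=cv2.inRange(h,lo,hi); q=np.zeros_like(k); q[y0:y1,x0:x1]=k[y0:y1,x0:x1]
    c,l,st,ce=cv2.connectedComponentsWithStats(q)
    for i in range(1,c):
        if st[i,4]>25: print(n,ce[i].round(1),st[i],np.median(C[l==i],0).round(4))
bx=(110,140,240,260)
m((20,120,120),(35,255,255),bx,'yel');m((100,120,80),(125,255,255),bx,'blue');m((50,100,60),(80,255,255),bx,'green');m((0,0,0),(180,255,45),bx,'black')
m((0,150,80),(8,255,255),(110,140,350,280),'red');m((8,60,130),(22,255,255),(280,165,350,285),'wood')
E
```

```text
yel [138.5 169.5] [133 164  12  12  98] [0.5458 0.0898 0.1274]
blue [175.2 201.4] [169 196  13  12  93] [0.4835 0.0161 0.1272]
green [193.7 217.6] [188 212  12  12  93] [ 0.4517 -0.0198  0.1272]
red [141.8 153.5] [133 145  18  18 168] [0.592  0.1002 0.0791]
red [123.4 173. ] [115 163  17  20 172] [0.5511 0.1365 0.0792]
red [324.6 177.6] [308 173  33  10 161] [ 0.5407 -0.2766  0.054 ]
wood [311.9 229. ] [ 280  178   61  107 3902] [ 0.4372 -0.2501  0.0523]
```

View pics/topz.png

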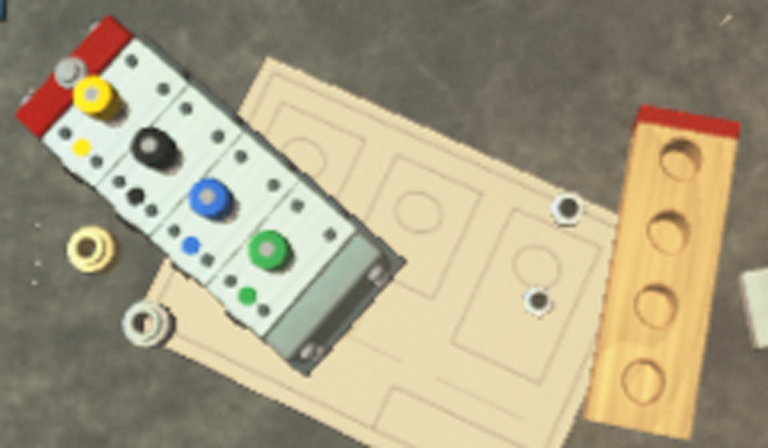

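View pics/scz.png

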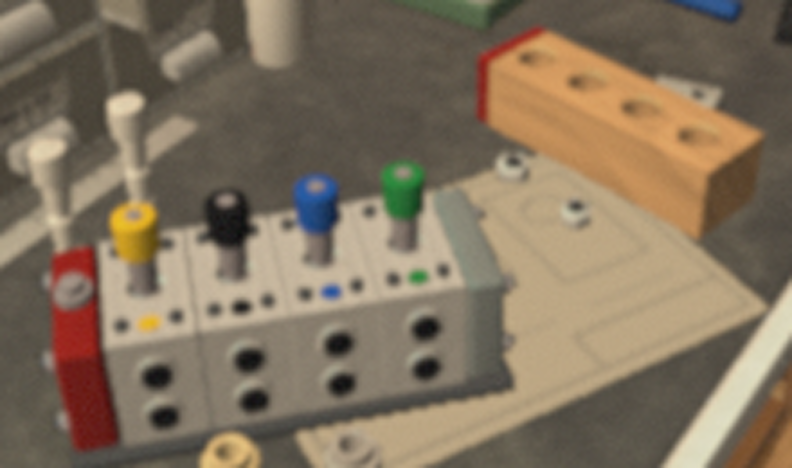

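The crops confirm the order from the red plate, with matching paint dots: yellow, black, blue, green. The rack's red end is the far end. Next I measure the caps and holes from two views.

```bash
cat >> h.py <<'E'
def rowfit(P):  # equal 48 mm pitch line through 4 points ordered from red end: centre, unit dir to +y
    P=np.array(P)[:,:2]; c=P.mean(0); k=np.array([72,24,-24,-72])/1000; d=(k@(P-c)); d/=np.linalg.norm(d)
    return c,d,np.linalg.norm(P-(c+k[:,None]*d),axis=1)
def go(pos,yawy=None,pr=True):
    "tool-frame shift (units of 4cm) and z turn (units 90deg) to put TCP at pos with tool y along yawy"
    from scipy.spatial.transform import Rotation as Ro
    s=telemetry.sense(); R=Ro.from_quat(s['tool_rot']).as_matrix(); d=R.T@(np.array(pos)-s['tcp_pos'])
    y=np.arctan2(R[1,1],R[0,1]); t=0
    if yawy is not None:
        t=-(yawy-y)
        print('turn/90deg',t/(np.pi/2),'new q6 about',np.arctan2(pos[1],pos[0])-yawy)
    print('tcp',s['tcp_pos'].round(4),'yawy',y.round(4),'tilt',R[:2,2].round(4),'shift/4cm',(d/0.04).round(3))
E
python3 - <<'E'
from h import *
T=np.load('pics/top0.npz'); S=np.load('pics/scene0.npz')
t=np.array([(93,93),(148,146),(207,197),(265,248)])/3.2+[110,140]-.3
c=np.array([(135,216),(226,199),(316,186),(404,172)])/3.6+[135,155]-.3
X=[tri(T,a,S,b) for a,b in zip(t,c)]; print('caps tri',np.round(X,4))
Y=[ray(T,*a,.128) for a in t]; print('ray',np.round(Y,4),np.round([ray(S,*a,.128) for a in c],4))
for P in (X,Y): print(rowfit(P))
t=np.array([(681,160),(668,232),(656,307),(643,381)])/3.2+[110,140]-.3
c=np.array([(538,58),(588,82),(642,108),(699,135)])/3.6+[135,155]-.3
X=[tri(T,a,S,b) for a,b in zip(t,c)]; print('holes tri',np.round(X,4)); Y=[ray(T,*a,.054) for a in t]; print(np.round(Y,4))
for P in (X,Y): print(rowfit(P))
C=cloud(T); h=cv2.cvtColor(T['image'],cv2.COLOR_RGB2HSV)
k=(C[...,2]>.046)&(C[...,2]<.06)&(h[...,1]>80); k[:,:285]=0;k[:,350:]=0;k[:165]=0;k[290:]=0
r=cv2.minAreaRect((C[k][:,:2]*1000).astype(np.float32)); print(r,np.median(C[k][:,2]))
# bank top rect
k=(C[...,2]>.076)&(C[...,2]<.084); k[:,:105]=0;k[:,245:]=0;k[:140]=0;k[265:]=0
r=cv2.minAreaRect((C[k][:,:2]*1000).astype(np.float32)); print(r)
k=np.zeros_like(k); k[100:135,155:210]=1; k&=(C[...,2]>.02); print('white',np.c_[np.percentile(C[k],[5,95],axis=0)])
E
```

```text
caps tri [[ 0.5481  0.0901  0.1249]
 [ 0.515   0.0549  0.1276]
 [ 0.4838  0.0186  0.1268]
 [ 0.4526 -0.0171  0.1275]]
ray [[ 0.5478  0.0894  0.128 ]
 [ 0.5148  0.0547  0.128 ]
 [ 0.4836  0.0183  0.128 ]
 [ 0.453  -0.0169  0.128 ]] [[ 0.544   0.0926  0.128 ]
 [ 0.5148  0.0553  0.128 ]
 [ 0.4828  0.0198  0.128 ]
 [ 0.4514 -0.0167  0.128 ]]
(array([0.49987881, 0.03662942]), array([0.66400892, 0.74772465]), array([0.00054495, 0.00086376, 0.0001517 , 0.00049991]))
(array([0.49980322, 0.03637722]), array([0.66409201, 0.74765085]), array([0.00080237, 0.00099993, 0.00029734, 0.00113581]))
holes tri [[ 0.5163 -0.2715  0.0511]
 [ 0.4694 -0.2614  0.052 ]
 [ 0.4219 -0.2521  0.0523]
 [ 0.3756 -0.2425  0.0531]]
[[ 0.5157 -0.2711  0.054 ]
 [ 0.4692 -0.2611  0.054 ]
 [ 0.4218 -0.2519  0.054 ]
 [ 0.3759 -0.2422  0.054 ]]
(array([ 0.44576097, -0.25685172]), array([ 0.97961605, -0.20087903]), array([0.00014719, 0.00028003, 0.00039257, 0.00033174]))
(array([ 0.44564221, -0.25657976]), array([ 0.97962353, -0.2008426 ]), array([0.0004582 , 0.00030373, 0.00039718, 0.00077689]))
((446.5809020996094, -257.37725830078125), (65.01600646972656, 204.56353759765625), 78.52030944824219) 0.05333827792603191
((500.07916259765625, 38.014991760253906), (240.32530212402344, 89.54879760742188), 48.647769927978516)
white [[ 0.65393306 -0.02252483  0.02421099]
 [ 0.67461883  0.05589713  0.10195338]]
```

Both views agree to about 1 mm: caps at z 0.128 and rack top at 0.053, with pitch and sizes as given. I turn the tool first.

```bash
R='0'; 
python3 -m crank '0 0 0 0 0 0.085; 0 0 0 0 0 0.085; 0 0 0 0 0 0.085; 0 0 0 0 0 0.085; 0 0 0 0 0 0.085' 1 40
python3 -m crank '0 0 0 0 0 0.085; 0 0 0 0 0 0.085; 0 0 0 0 0 0.085; 0 0 0 0 0 0.085; 0 0 0 0 0 0.085'
python3 -m crank '0 0 0 0 0 0.085; 0 0 0 0 0 0.085; 0 0 0 0 0 0.085; 0 0 0 0 0 0.085; 0 0 0 0 0 0.085'
python3 -m crank '0 0 0 0 0 0; 0 0 0 0 0 0; 0 0 0 0 0 0; 0 0 0 0 0 0; 0 0 0 0 0 0'
python3 -c "
from h import *
go([.452,-.017,.2],-.7262)"
```

```text
t: 0.6
tcp_pos: [0.1766, 0.5991, 0.2307]
tool_rot: [0.462, 0.887, -0.001, 0.0]
force: [0.4, -0.1, -0.2]
finger_gap: 1.002
gripper_force: 0.0
t: 1.1
tcp_pos: [0.1765, 0.5991, 0.2307]
tool_rot: [0.727, 0.687, -0.001, 0.0]
force: [-0.3, -0.2, 0.9]
finger_gap: 1.003
gripper_force: 0.0
t: 1.6
tcp_pos: [0.1765, 0.5991, 0.2307]
tool_rot: [0.912, 0.411, -0.001, 0.0]
force: [-0.3, 0.4, 0.3]
finger_gap: 1.002
gripper_force: 0.0
t: 2.1
tcp_pos: [0.1768, 0.5994, 0.2313]
tool_rot: [0.91, 0.414, -0.0, 0.0]
force: [0.1, 0.2, -0.1]
finger_gap: 0.999
gripper_force: 0.0
turn/90deg 0.005167100498471845 new q6 about 0.6886070996375276
tcp [0.1768 0.5994 0.2313] yawy -0.7181 tilt [-0.     -0.0001] shift/4cm [-7.078 15.321  0.783]
```

```bash

python3 -m crank '-0.354 0.766 0 0 0 0.005; -0.354 0.766 0 0 0 0; -0.354 0.766 0 0 0 0; -0.354 0.766 0 0 0 0; -0.354 0.766 0 0 0 0' | head -2
python3 -m crank '-0.354 0.766 0 0 0 0; -0.354 0.766 0 0 0 0; -0.354 0.766 0 0 0 0; -0.354 0.766 0 0 0 0; -0.354 0.766 0 0 0 0'| head -2
python3 -m crank '-0.354 0.766 0 0 0 0; -0.354 0.766 0 0 0 0; -0.354 0.766 0 0 0 0; -0.354 0.766 0 0 0 0; -0.354 0.766 0 0 0 0'| head -2
python3 -m crank '-0.354 0.766 0 0 0 0; -0.354 0.766 0 0 0 0; -0.354 0.766 0 0 0 0; -0.354 0.766 0 0 0 0; -0.354 0.766 0 0 0 0'| head -2
python3 -m crank '0 0 0 0 0 0; 0 0 0 0 0 0; 0 0 0 0 0 0; 0 0 0 0 0 0; 0 0 0 0 0 0'
python3 -c "
from h import *
go([.452,-.017,.097],-.7262)"
```

```text
t: 2.6
tcp_pos: [0.2449, 0.4438, 0.2315]
t: 3.1
tcp_pos: [0.3125, 0.2891, 0.2316]
t: 3.6
tcp_pos: [0.38, 0.1342, 0.2316]
t: 4.1
tcp_pos: [0.4474, -0.0207, 0.2316]
t: 4.6
tcp_pos: [0.4464, -0.0183, 0.2314]
tool_rot: [0.912, 0.41, -0.0, -0.0]
force: [0.2, 0.6, 0.3]
finger_gap: 1.0
gripper_force: 0.0
turn/90deg 0.0007704253129343495 new q6 about 0.6886070996375276
tcp [ 0.4464 -0.0183  0.2314] yawy -0.725 tilt [-0.0003  0.0001] shift/4cm [0.117 0.085 3.359]
```

```bash

python3 -m crank '0.06 0.04 0.3 0 0 0; 0.06 0.045 0.4 0 0 0; 0 0 0.5 0 0 0; 0 0 0.5 0 0 0; 0 0 0.5 0 0 0' | head -2
python3 -m crank '0 0 0.5 0 0 0; 0 0 0.4 0 0 0; 0 0 0.26 0 0 0; 0 0 0 0 0 0; 0 0 0 0 0 0'
python3 -m crank '0 0 0 0 0 0; 0 0 0 0 0 0; 0 0 0 0 0 0; 0 0 0 0 0 0; 0 0 0 0 0 0' -1 40
python3 -m crank '0 0 0 0 0 0; 0 0 0 0 0 0; 0 0 0 0 0 0; 0 0 0 0 0 0; 0 0 0 0 0 0' 
python3 -c "
from h import *
go([.452,-.017,.097],-.7262)
for n in('scene','top'): shot(n,n+'1')
a=cv2.imread('pics/top1.png')[150:250,120:260]; b=cv2.imread('pics/scene1.png')[130:230,180:320]
cv2.imwrite('pics/g1.png',np.hstack([cv2.resize(a,None,fx=2.8,fy=2.8),cv2.resize(b,None,fx=2.8,fy=2.8)]))"
```

```text
t: 5.1
tcp_pos: [0.4526, -0.0173, 0.1428]
t: 5.6
tcp_pos: [0.4528, -0.0177, 0.0972]
tool_rot: [0.912, 0.41, 0.0, 0.0]
force: [0.2, -0.4, -0.0]
finger_gap: 1.002
gripper_force: 0.0
t: 6.1
tcp_pos: [0.4528, -0.0179, 0.0973]
tool_rot: [0.912, 0.41, 0.0, 0.0]
force: [-1.2, 0.0, 3.5]
finger_gap: 0.269
gripper_force: 38.9
t: 6.6
tcp_pos: [0.4528, -0.0179, 0.0973]
tool_rot: [0.912, 0.41, 0.0, 0.0]
force: [0.1, 0.2, 5.5]
finger_gap: 0.263
gripper_force: 39.0
turn/90deg -0.0002649020929862955 new q6 about 0.6886070996375276
tcp [ 0.4528 -0.0179  0.0973] yawy -0.7266 tilt [ 0.0007 -0.0002] shift/4cm [ 0.004 -0.031  0.008]
```

View pics/g1.png

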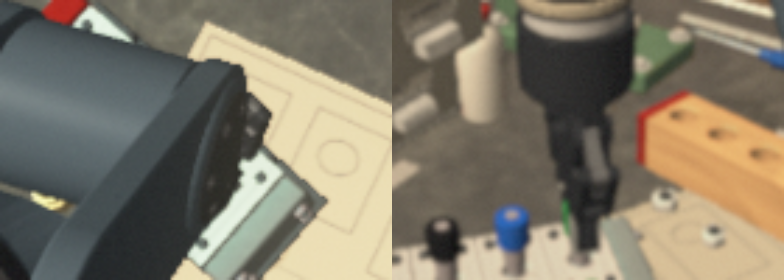

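The green cap is held: gap 0.26 ≈ 22 mm, pads around the cap in the scene view, neighbours clear. I lift and turn to the rack's yaw.

```bash

python3 -m crank '0 0 -0.1 0 0 0; 0 0 -0.2 0 0 0; 0 0 -0.3 0 0 0; 0 0 -0.3 0 0 0; 0 0 -0.3 0 0 0'
python3 -m crank '0 0 -0.4 0 0 0; 0 0 -0.4 0 0 0.04; 0 0 -0.4 0 0 0.08; 0 0 -0.4 0 0 0.08; 0 0 -0.4 0 0 0.08'
python3 -m crank '0 0 0 0 0 0.08; 0 0 0 0 0 0.08; 0 0 0 0 0 0.08; 0 0 0 0 0 0.08; 0 0 0 0 0 0.066'
python3 -c "
from h import *
shot('scene','scene2')
go([.3755,-.2425,.2],-1.773)"
```

```text
t: 7.2
tcp_pos: [0.4523, -0.0178, 0.1455]
tool_rot: [0.912, 0.41, -0.0, -0.0]
force: [0.7, -0.0, -1.8]
finger_gap: 0.269
gripper_force: 39.3
t: 7.7
tcp_pos: [0.452, -0.0177, 0.2257]
tool_rot: [0.98, 0.198, -0.0, -0.0]
force: [0.2, 0.1, -1.4]
finger_gap: 0.264
gripper_force: 39.3
t: 8.2
tcp_pos: [0.452, -0.0177, 0.225]
tool_rot: [0.995, -0.103, -0.0, -0.0]
force: [-0.6, -0.4, -1.9]
finger_gap: 0.264
gripper_force: 39.2
turn/90deg -0.004287857146829047 new q6 about 1.199579049829351
tcp [ 0.452  -0.0177  0.225 ] yawy -1.7797 tilt [-0.0007  0.0002] shift/4cm [-0.705  5.894  0.626]
```

View pics/scene2.png

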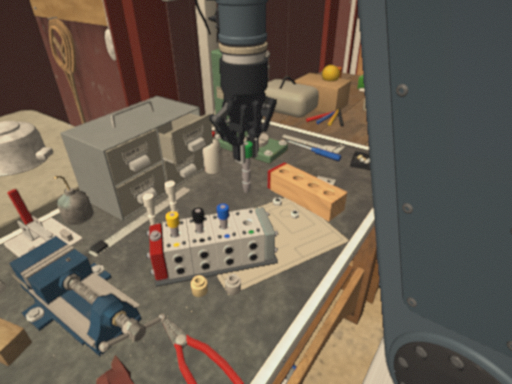

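The scene view shows the green spool hanging upright at about (247,165), clear of the bank. I carry it to hole 4.

```bash

python3 -m crank '-0.03 0.2 0 0 0 0; -0.05 0.4 0 0 0 0; -0.07 0.6 0 0 0 0; -0.07 0.6 0 0 0 0; -0.08 0.6 0 0 0 0' |head -2
python3 -m crank '-0.08 0.6 0 0 0 0; -0.07 0.6 0 0 0 0; -0.07 0.6 0 0 0 0; -0.07 0.6 0 0 0 0; -0.05 0.5 0 0 0 0' |head -2
python3 -m crank '-0.05 0.4 0 0 0 -0.004; -0.02 0.19 0 0 0 0; 0 0 0 0 0 0; 0 0 0 0 0 0; 0 0 0 0 0 0'
python3 -c "
from h import *
go([.3755,-.2425,.079],-1.773)"
```

```text
t: 8.75
tcp_pos: [0.4209, -0.1106, 0.225]
t: 9.25
tcp_pos: [0.384, -0.2219, 0.225]
t: 9.75
tcp_pos: [0.3775, -0.2421, 0.2248]
tool_rot: [0.995, -0.097, -0.0, -0.0]
force: [-0.5, -0.4, -2.3]
finger_gap: 0.271
gripper_force: 39.4
turn/90deg 0.004874668184111712 new q6 about 1.199579049829351
tcp [ 0.3775 -0.2421  0.2248] yawy -1.7653 tilt [-0.0004  0.0007] shift/4cm [-0.045  0.022  3.646]
```

```bash

python3 -m crank '-0.045 0.022 0.2 0 0 0.004; 0 0 0.5 0 0 0; 0 0 0.6 0 0 0; 0 0 0.6 0 0 0; 0 0 0.5 0 0 0'
python3 -m crank '0 0 0.2 0 0 0; 0 0 0.2 0 0 0; 0 0 0.1 0 0 0; 0 0 0 0 0 0; 0 0 0 0 0 0'
python3 -c "
from h import *
go([.3755,-.2425,.079],-1.773)
shot('scene','scene3')
a=cv2.imread('pics/scene3.png')[100:230,230:390]
shot('top','top3')
b=cv2.imread('pics/top3.png')[160:290,270:430]
cv2.imwrite('pics/g3.png',cv2.resize(np.hstack([a,b]),None,fx=2.5,fy=2.5))"
```

```text
t: 10.25
tcp_pos: [0.3754, -0.2427, 0.1275]
tool_rot: [0.995, -0.1, -0.0, -0.0]
force: [0.1, -0.0, -1.6]
finger_gap: 0.269
gripper_force: 39.4
t: 10.75
tcp_pos: [0.376, -0.2438, 0.1094]
tool_rot: [0.995, -0.101, 0.0, 0.0]
force: [0.8, 0.6, -1.5]
finger_gap: 0.268
gripper_force: 39.4
turn/90deg 0.00018505344886572835 new q6 about 1.199579049829351
tcp [ 0.376  -0.2438  0.1094] yawy -1.7727 tilt [ 0.0009 -0.0009] shift/4cm [-0.019 -0.031  0.76 ]
```

View pics/g3.png

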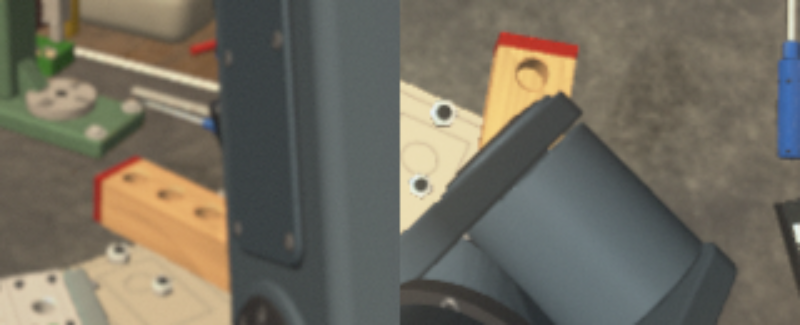

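The arm hides hole 4 in both views. The foot should already be 14 mm into it, with only the spool's weight on the wrist, so I lower on.

```bash

python3 -m crank '-0.02 -0.03 0.15 0 0 0; 0 0 0.2 0 0 0; 0 0 0.2 0 0 0; 0 0 0.12 0 0 0; 0 0 0.05 0 0 0'
python3 -m crank '0 0 0 0 0 0; 0 0 0 0 0 0; 0 0 0 0 0 0; 0 0 0 0 0 0; 0 0 0 0 0 0'
```

```text
t: 11.35
tcp_pos: [0.3748, -0.2419, 0.0793]
tool_rot: [0.995, -0.101, -0.001, -0.001]
force: [-0.9, 0.5, 11.9]
finger_gap: 0.266
gripper_force: 40.8
t: 11.85
tcp_pos: [0.3752, -0.2423, 0.0803]
tool_rot: [0.995, -0.101, 0.0, 0.0]
force: [-0.2, -1.1, -2.3]
finger_gap: 0.264
gripper_force: 39.5
```

```bash

python3 -m crank '0 0 0 0 0 0; 0 0 0 0 0 0; 0 0 0 0 0 0; 0 0 0 0 0 0; 0 0 0 0 0 0' 1
python3 -m crank '0 0 -0.3 0 0 0; 0 0 -0.6 0 0 0; 0 0 -0.6 0 0 -0.01; 0 0 -0.6 0 0 -0.08; 0 0 -0.6 0 0 -0.08'
python3 -m crank '0 0 -0.6 0 0 -0.08; 0 0 -0.2 0 0 -0.08; 0 0 0 0 0 -0.08; 0 0 0 0 0 -0.08; 0 0 0 0 0 -0.08'
python3 -m crank '0 0 0 0 0 -0.08; 0 0 0 0 0 -0.016; 0 0 0 0 0 0; 0 0 0 0 0 0; 0 0 0 0 0 0'
python3 -c "
from h import *
go([.4839,.0189,.097],-.7262)"
```

```text
t: 12.35
tcp_pos: [0.3751, -0.2422, 0.0802]
tool_rot: [0.995, -0.101, 0.0, 0.0]
force: [0.0, 1.2, -1.0]
finger_gap: 0.999
gripper_force: 0.0
t: 12.85
tcp_pos: [0.3749, -0.2419, 0.189]
tool_rot: [0.999, 0.035, -0.0, -0.0]
force: [1.5, -1.0, -0.1]
finger_gap: 0.999
gripper_force: 0.0
t: 13.35
tcp_pos: [0.3749, -0.242, 0.2202]
tool_rot: [0.94, 0.342, 0.0, 0.0]
force: [-0.3, 0.2, -0.1]
finger_gap: 0.998
gripper_force: 0.0
t: 13.85
tcp_pos: [0.3751, -0.2422, 0.2201]
tool_rot: [0.912, 0.409, -0.0, -0.0]
force: [-0.9, 0.4, 0.4]
finger_gap: 1.0
gripper_force: 0.0
turn/90deg -0.0009426944100181396 new q6 about 0.7652378138741336
tcp [ 0.3751 -0.2422  0.2201] yawy -0.7277 tilt [-0.0001  0.0001] shift/4cm [ 6.683 -2.309  3.077]
```

```bash

python3 -m crank '0.668 -0.231 0 0 0 0; 0.668 -0.231 0 0 0 0; 0.668 -0.231 0 0 0 0; 0.668 -0.231 0 0 0 0; 0.668 -0.231 0 0 0 0' |head -2
python3 -m crank '0.668 -0.231 0 0 0 0; 0.668 -0.231 0 0 0 0; 0.668 -0.231 0 0 0 0; 0.668 -0.231 0 0 0 0; 0.668 -0.231 0 0 0 0' |head -2
python3 -m crank '0 0 0 0 0 0; 0 0 0 0 0 0; 0 0 0 0 0 0; 0 0 0 0 0 0; 0 0 0 0 0 0' |head -2
python3 -c "
from h import *
go([.4839,.0189,.097],-.7262)
shot('scene','scene4')
a=cv2.imread('pics/scene4.png')[120:260,180:360]
s=shot('top','top4')
b=cv2.imread('pics/top4.png')[150:290,200:380]
cv2.imwrite('pics/g4.png',cv2.resize(np.hstack([a,b]),None,fx=2.2,fy=2.2))
h=cv2.cvtColor(s['image'],cv2.COLOR_RGB2HSV);k=cv2.inRange(h,(50,100,60),(80,255,255));k[:,:290]=0;k[:,340:]=0;k[:240]=0;k[290:]=0
C=cloud(s); v,u=np.nonzero(k); print(len(u),u.mean(),v.mean(),np.percentile(C[k>0],[50,95],axis=0), ray(s,u.mean(),v.mean(),.11))"
```

```text
t: 14.35
tcp_pos: [0.4297, -0.1106, 0.2201]
t: 14.85
tcp_pos: [0.4839, 0.0201, 0.2201]
t: 15.35
tcp_pos: [0.4833, 0.0181, 0.2201]
turn/90deg -0.0012670176668722268 new q6 about 0.7652378138741336
tcp [0.4833 0.0181 0.2201] yawy -0.7282 tilt [-0.0002 -0.0001] shift/4cm [ 2.600e-02 -2.000e-03  3.078e+00]
94 312.75531914893617 258.3191489361702 [[ 0.37640253 -0.23972206  0.10905049]
 [ 0.38560739 -0.23184843  0.11124355]] [ 0.37582698 -0.24066369  0.11      ]
```

View pics/g4.png

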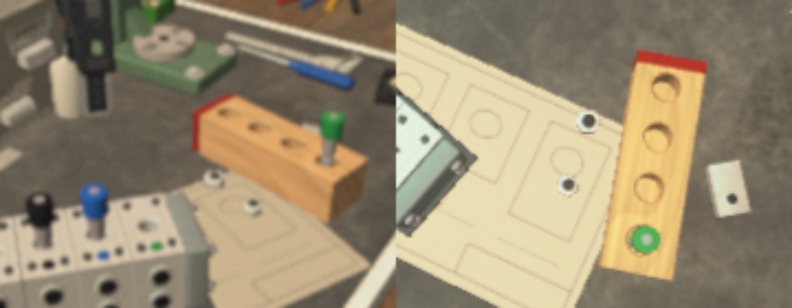

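Green stands upright in hole 4: the cap in the top half shows at (645,240), its top measures 0.110 m, and its section is empty. Next is blue.

```bash

python3 -m crank '0.026 0 0.4 0 0 0; 0 0 0.5 0 0 0; 0 0 0.5 0 0 0; 0 0 0.5 0 0 0; 0 0 0.5 0 0 0' | head -2
python3 -m crank '0 0 0.4 0 0 0; 0 0 0.28 0 0 0; 0 0 0 0 0 0; 0 0 0 0 0 0; 0 0 0 0 0 0' |head -2
python3 -m crank '0 0 0 0 0 0; 0 0 0 0 0 0; 0 0 0 0 0 0; 0 0 0 0 0 0; 0 0 0 0 0 0' -1 40
python3 -m crank '0 0 0 0 0 0; 0 0 0 0 0 0; 0 0 0 0 0 0; 0 0 0 0 0 0; 0 0 0 0 0 0' 
python3 -m crank '0 0 -0.1 0 0 0; 0 0 -0.2 0 0 0; 0 0 -0.3 0 0 0; 0 0 -0.3 0 0 0; 0 0 -0.3 0 0 0'
python3 -m crank '0 0 -0.4 0 0 0; 0 0 -0.4 0 0 0.04; 0 0 -0.4 0 0 0.08; 0 0 -0.4 0 0 0.08; 0 0 -0.4 0 0 0.08' |head -2
python3 -m crank '0 0 0 0 0 0.08; 0 0 0 0 0 0.08; 0 0 0 0 0 0.08; 0 0 0 0 0 0.08; 0 0 0 0 0 0.066'
python3 -c "
from h import *
go([.4225,-.2522,.079],-1.773)"
```

```text
t: 15.95
tcp_pos: [0.4844, 0.0193, 0.1235]
t: 16.45
tcp_pos: [0.4849, 0.0195, 0.0977]
t: 16.95
tcp_pos: [0.4844, 0.0197, 0.0972]
tool_rot: [0.912, 0.41, 0.0, 0.0]
force: [-0.8, -0.5, 2.7]
finger_gap: 0.266
gripper_force: 39.0
t: 17.45
tcp_pos: [0.4844, 0.0197, 0.0972]
tool_rot: [0.912, 0.41, 0.0, 0.0]
force: [-0.5, -0.6, 5.1]
finger_gap: 0.267
gripper_force: 39.1
t: 17.95
tcp_pos: [0.4839, 0.0197, 0.1454]
tool_rot: [0.912, 0.41, -0.0, -0.0]
force: [0.1, -0.6, -1.6]
finger_gap: 0.267
gripper_force: 39.2
t: 18.45
tcp_pos: [0.4837, 0.0198, 0.2256]
t: 18.95
tcp_pos: [0.4837, 0.0198, 0.225]
tool_rot: [0.995, -0.103, -0.0, -0.0]
force: [-0.4, 1.1, -2.1]
finger_gap: 0.266
gripper_force: 39.2
turn/90deg -0.002795008726338395 new q6 about 1.2348460146572517
tcp [0.4837 0.0198 0.225 ] yawy -1.7774 tilt [-0.0008  0.0001] shift/4cm [-0.1    6.968  3.65 ]
```

```bash

python3 -m crank '-0.01 0.2 0 0 0 0; -0.01 0.4 0 0 0 0; -0.01 0.6 0 0 0 0; -0.01 0.6 0 0 0 0; -0.01 0.6 0 0 0 0' |head -2
python3 -m crank '-0.01 0.6 0 0 0 0; -0.01 0.6 0 0 0 0; -0.01 0.6 0 0 0 0; -0.01 0.6 0 0 0 0; -0.01 0.6 0 0 0 0' |head -2
python3 -m crank '0 0.6 0 0 0 -0.003; 0 0.5 0 0 0 0; 0 0.3 0 0 0 0; 0 0.17 0 0 0 0; 0 0 0 0 0 0' | head -2
python3 -m crank '0 0 0 0 0 0; 0 0 0 0 0 0; 0 0 0 0 0 0; 0 0 0 0 0 0; 0 0 0 0 0 0'
python3 -c "
from h import *
go([.4225,-.2522,.079],-1.773)"
```

```text
t: 19.45
tcp_pos: [0.4623, -0.0751, 0.225]
t: 19.95
tcp_pos: [0.4361, -0.1923, 0.225]
t: 20.45
tcp_pos: [0.4243, -0.2532, 0.2249]
t: 20.95
tcp_pos: [0.4247, -0.2523, 0.2249]
tool_rot: [0.995, -0.098, -0.0, -0.0]
force: [1.0, -0.1, -2.1]
finger_gap: 0.267
gripper_force: 39.3
turn/90deg 0.0035833378626205226 new q6 about 1.2348460146572517
tcp [ 0.4247 -0.2523  0.2249] yawy -1.7674 tilt [-0.  0.] shift/4cm [-0.054  0.007  3.649]
```

```bash

python3 -m crank '-0.05 0.007 0.2 0 0 0.003; 0 0 0.5 0 0 0; 0 0 0.6 0 0 0; 0 0 0.6 0 0 0; 0 0 0.5 0 0 0' |head -2
python3 -m crank '0 0 0.2 0 0 0; 0 0 0.2 0 0 0; 0 0 0.1 0 0 0; 0 0 0 0 0 0; 0 0 0 0 0 0'
python3 -c "
from h import *
go([.4225,-.2522,.079],-1.773)"
```

```text
t: 21.45
tcp_pos: [0.422, -0.2522, 0.1274]
t: 21.95
tcp_pos: [0.4229, -0.2529, 0.1095]
tool_rot: [0.995, -0.101, 0.001, 0.0]
force: [0.4, -0.6, -1.2]
finger_gap: 0.266
gripper_force: 39.3
turn/90deg 0.00017768759823312007 new q6 about 1.2348460146572517
tcp [ 0.4229 -0.2529  0.1095] yawy -1.7727 tilt [ 0.001 -0.001] shift/4cm [-0.015 -0.016  0.762]
```

```bash

python3 -m crank '-0.01 -0.01 0.15 0 0 0; 0 0 0.2 0 0 0; 0 0 0.2 0 0 0; 0 0 0.12 0 0 0; 0 0 0.04 0 0 0'
python3 -m crank '0 0 0 0 0 0; 0 0 0 0 0 0; 0 0 0 0 0 0; 0 0 0 0 0 0; 0 0 0 0 0 0' 
python3 -m crank '0 0 0 0 0 0; 0 0 0 0 0 0; 0 0 0 0 0 0; 0 0 0 0 0 0; 0 0 0 0 0 0' 1
python3 -m crank '0 0 -0.3 0 0 0; 0 0 -0.6 0 0 0; 0 0 -0.6 0 0 -0.01; 0 0 -0.6 0 0 -0.08; 0 0 -0.6 0 0 -0.08' |head -2
python3 -m crank '0 0 -0.6 0 0 -0.08; 0 0 -0.2 0 0 -0.08; 0 0 0 0 0 -0.08; 0 0 0 0 0 -0.08; 0 0 0 0 0 -0.08' |head -2
python3 -m crank '0 0 0 0 0 -0.08; 0 0 0 0 0 -0.016; 0 0 0 0 0 0; 0 0 0 0 0 0; 0 0 0 0 0 0'
python3 -c "
from h import *
go([.5157,.0547,.097],-.7262)"
```

```text
t: 22.45
tcp_pos: [0.4218, -0.2517, 0.0796]
tool_rot: [0.995, -0.101, -0.001, -0.001]
force: [0.1, -0.3, -1.1]
finger_gap: 0.266
gripper_force: 39.3
t: 22.95
tcp_pos: [0.4224, -0.2522, 0.0807]
tool_rot: [0.995, -0.101, 0.0, 0.0]
force: [-0.5, -0.1, -1.4]
finger_gap: 0.266
gripper_force: 39.3
t: 23.45
tcp_pos: [0.4223, -0.2522, 0.0806]
tool_rot: [0.995, -0.101, 0.0, 0.0]
force: [-0.1, 1.0, -0.1]
finger_gap: 1.0
gripper_force: 0.0
t: 23.95
tcp_pos: [0.4221, -0.2519, 0.1903]
t: 24.45
tcp_pos: [0.4221, -0.252, 0.2216]
t: 24.95
tcp_pos: [0.4222, -0.2521, 0.2206]
tool_rot: [0.912, 0.409, 0.0, 0.0]
force: [0.1, 0.2, 0.8]
finger_gap: 1.003
gripper_force: 0.0
turn/90deg -0.0009635153504845899 new q6 about 0.8318742981906306
tcp [ 0.4222 -0.2521  0.2206] yawy -0.7277 tilt [ 0. -0.] shift/4cm [ 7.281 -3.356  3.09 ]
```

```bash

python3 -m crank '0.66 -0.305 0 0 0 0; 0.66 -0.305 0 0 0 0; 0.66 -0.305 0 0 0 0; 0.66 -0.305 0 0 0 0; 0.66 -0.305 0 0 0 0' |head -2
python3 -m crank '0.66 -0.305 0 0 0 0; 0.66 -0.305 0 0 0 0; 0.66 -0.305 0 0 0 0; 0.66 -0.305 0 0 0 0; 0.66 -0.305 0 0 0 0' |head -2
python3 -m crank '0.66 -0.305 0 0 0 0; 0 0 0 0 0 0; 0 0 0 0 0 0; 0 0 0 0 0 0; 0 0 0 0 0 0' |head -2
python3 -c "
from h import *
go([.5157,.0547,.097],-.7262)
shot('scene','scene5')
a=cv2.imread('pics/scene5.png')[120:260,180:360]
s=shot('top','top5')
b=cv2.imread('pics/top5.png')[150:290,200:380]
cv2.imwrite('pics/g5.png',cv2.resize(np.hstack([a,b]),None,fx=2.2,fy=2.2))
h=cv2.cvtColor(s['image'],cv2.COLOR_RGB2HSV);k=cv2.inRange(h,(100,120,80),(125,255,255));k[:,:290]=0;k[:,340:]=0;k[:180]=0;k[290:]=0
C=cloud(s); v,u=np.nonzero(k); print(len(u),u.mean(),v.mean(),np.percentile(C[k>0],[50,95],axis=0), ray(s,u.mean(),v.mean(),.11))"
```

```text
t: 25.45
tcp_pos: [0.4645, -0.1118, 0.2205]
t: 25.95
tcp_pos: [0.5067, 0.0275, 0.2205]
t: 26.45
tcp_pos: [0.5146, 0.0531, 0.2205]
turn/90deg -0.001294860561085603 new q6 about 0.8318742981906306
tcp [0.5146 0.0531 0.2205] yawy -0.7282 tilt [-0.0004 -0.0002] shift/4cm [ 0.049 -0.005  3.087]
84 317.5357142857143 233.9404761904762 [[ 0.42088834 -0.2498766   0.10910648]
 [ 0.4302917  -0.24251595  0.1112934 ]] [ 0.42098149 -0.25112169  0.11      ]
```

View pics/g5.png

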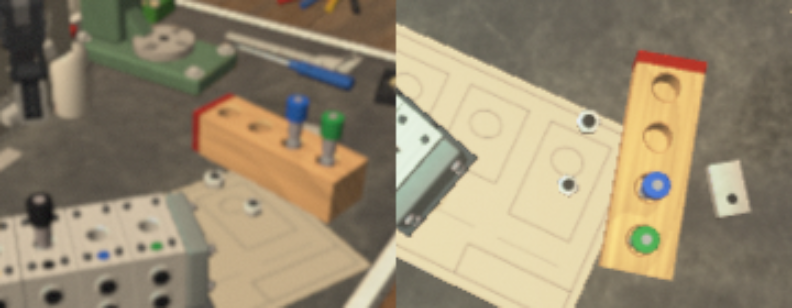

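Blue stands home in hole 3 at (656,185), cap top 0.110 m, next to green. Next is black.

```bash

python3 -m crank '0.03 0 0.4 0 0 0; 0 0 0.5 0 0 0; 0 0 0.5 0 0 0; 0 0 0.5 0 0 0; 0 0 0.5 0 0 0' | head -2
python3 -m crank '0 0 0.4 0 0 0; 0 0 0.28 0 0 0; 0 0 0 0 0 0; 0 0 0 0 0 0; 0 0 0 0 0 0' |head -2
python3 -m crank '0 0 0 0 0 0; 0 0 0 0 0 0; 0 0 0 0 0 0; 0 0 0 0 0 0; 0 0 0 0 0 0' -1 40
python3 -m crank '0 0 0 0 0 0; 0 0 0 0 0 0; 0 0 0 0 0 0; 0 0 0 0 0 0; 0 0 0 0 0 0' 
python3 -m crank '0 0 -0.1 0 0 0; 0 0 -0.2 0 0 0; 0 0 -0.3 0 0 0; 0 0 -0.3 0 0 0; 0 0 -0.3 0 0 0'
python3 -m crank '0 0 -0.4 0 0 0; 0 0 -0.4 0 0 0.04; 0 0 -0.4 0 0 0.08; 0 0 -0.4 0 0 0.08; 0 0 -0.4 0 0 0.08' |head -2
python3 -m crank '0 0 0 0 0 0.08; 0 0 0 0 0 0.08; 0 0 0 0 0 0.08; 0 0 0 0 0 0.08; 0 0 0 0 0 0.063'
python3 -c "
from h import *
go([.4695,-.2618,.079],-1.773)"
```

```text
t: 27.05
tcp_pos: [0.5158, 0.0543, 0.1239]
t: 27.55
tcp_pos: [0.5164, 0.0548, 0.0981]
t: 28.05
tcp_pos: [0.5158, 0.0551, 0.0976]
tool_rot: [0.912, 0.41, 0.0, 0.0]
force: [-0.1, -0.1, 2.7]
finger_gap: 0.269
gripper_force: 39.0
t: 28.55
tcp_pos: [0.5158, 0.055, 0.0976]
tool_rot: [0.912, 0.41, 0.0, 0.0]
force: [-1.3, 1.3, 4.9]
finger_gap: 0.267
gripper_force: 39.2
t: 29.05
tcp_pos: [0.5158, 0.055, 0.1466]
tool_rot: [0.912, 0.41, 0.0, 0.0]
force: [0.1, -0.5, -0.7]
finger_gap: 0.267
gripper_force: 39.2
t: 29.55
tcp_pos: [0.5155, 0.055, 0.227]
t: 30.05
tcp_pos: [0.5155, 0.055, 0.2263]
tool_rot: [0.995, -0.101, 0.0, 0.0]
force: [0.8, 1.0, -1.5]
finger_gap: 0.266
gripper_force: 39.2
turn/90deg 0.00029158343366994424 new q6 about 1.264329539182699
tcp [0.5155 0.055  0.2263] yawy -1.7725 tilt [ 0.0009 -0.0001] shift/4cm [0.456 7.991 3.684]
```

```bash

python3 -m crank '0.03 0.2 0 0 0 0; 0.03 0.4 0 0 0 0; 0.03 0.65 0 0 0 0; 0.03 0.65 0 0 0 0; 0.03 0.65 0 0 0 0' |head -2
python3 -m crank '0.03 0.65 0 0 0 0; 0.03 0.65 0 0 0 0; 0.03 0.65 0 0 0 0; 0.03 0.65 0 0 0 0; 0.03 0.65 0 0 0 0' |head -2
python3 -m crank '0.03 0.65 0 0 0 0; 0.03 0.65 0 0 0 0; 0.03 0.5 0 0 0 0; 0.03 0.3 0 0 0 0; 0.03 0.09 0 0 0 0' | head -2
python3 -m crank '0 0 0 0 0 0; 0 0 0 0 0 0; 0 0 0 0 0 0; 0 0 0 0 0 0; 0 0 0 0 0 0'
python3 -c "
from h import *
go([.4695,-.2618,.079],-1.773)"
```

```text
t: 30.55
tcp_pos: [0.5012, -0.0475, 0.2259]
t: 31.05
tcp_pos: [0.4814, -0.1764, 0.226]
t: 31.55
tcp_pos: [0.4704, -0.2634, 0.2256]
t: 32.05
tcp_pos: [0.4708, -0.2613, 0.2253]
tool_rot: [0.995, -0.098, -0.0, -0.0]
force: [0.1, 0.2, -1.1]
finger_gap: 0.262
gripper_force: 39.3
turn/90deg 0.0037953451556051207 new q6 about 1.264329539182699
tcp [ 0.4708 -0.2613  0.2253] yawy -1.767 tilt [-0.0001  0.0001] shift/4cm [-0.029  0.019  3.658]
```

```bash

python3 -m crank '-0.029 0.01 0.2 0 0 0.003; 0 0 0.5 0 0 0; 0 0 0.6 0 0 0; 0 0 0.6 0 0 0; 0 0 0.5 0 0 0' |head -2
python3 -m crank '0 0 0.2 0 0 0; 0 0 0.2 0 0 0; 0 0 0.1 0 0 0; 0 0 0 0 0 0; 0 0 0 0 0 0'
python3 -c "
from h import *
go([.4695,-.2618,.079],-1.773)"
```

```text
t: 32.55
tcp_pos: [0.469, -0.2616, 0.1277]
t: 33.05
tcp_pos: [0.4699, -0.2624, 0.1099]
tool_rot: [0.995, -0.101, 0.001, 0.0]
force: [0.4, 0.2, -0.5]
finger_gap: 0.268
gripper_force: 39.3
turn/90deg 0.00015481136891023692 new q6 about 1.264329539182699
tcp [ 0.4699 -0.2624  0.1099] yawy -1.7728 tilt [ 0.0011 -0.001 ] shift/4cm [-0.014 -0.014  0.773]
```

```bash

python3 -m crank '-0.01 -0.01 0.15 0 0 0; 0 0 0.2 0 0 0; 0 0 0.2 0 0 0; 0 0 0.12 0 0 0; 0 0 0.05 0 0 0'
python3 -m crank '0 0 0 0 0 0; 0 0 0 0 0 0; 0 0 0 0 0 0; 0 0 0 0 0 0; 0 0 0 0 0 0' 
python3 -m crank '0 0 0 0 0 0; 0 0 0 0 0 0; 0 0 0 0 0 0; 0 0 0 0 0 0; 0 0 0 0 0 0' 1
python3 -m crank '0 0 -0.3 0 0 0; 0 0 -0.6 0 0 0; 0 0 -0.6 0 0 -0.01; 0 0 -0.6 0 0 -0.08; 0 0 -0.6 0 0 -0.08' |head -2
python3 -m crank '0 0 -0.6 0 0 -0.08; 0 0 -0.2 0 0 -0.08; 0 0 0 0 0 -0.08; 0 0 0 0 0 -0.08; 0 0 0 0 0 -0.08' |head -2
python3 -m crank '0 0 0 0 0 -0.08; 0 0 0 0 0 -0.016; 0 0 0 0 0 0; 0 0 0 0 0 0; 0 0 0 0 0 0'
python3 -c "
from h import *
go([.5476,.0906,.097],-.7262)"
```

```text
t: 33.55
tcp_pos: [0.4687, -0.2613, 0.0796]
tool_rot: [0.995, -0.101, -0.001, -0.0]
force: [-0.4, 1.4, 7.3]
finger_gap: 0.273
gripper_force: 40.2
t: 34.05
tcp_pos: [0.4692, -0.2617, 0.0807]
tool_rot: [0.995, -0.101, 0.0, 0.0]
force: [0.7, 0.5, -0.9]
finger_gap: 0.268
gripper_force: 39.4
t: 34.55
tcp_pos: [0.4692, -0.2616, 0.0806]
tool_rot: [0.995, -0.101, 0.0, 0.0]
force: [-0.1, 0.0, -0.2]
finger_gap: 0.997
gripper_force: 0.0
t: 35.05
tcp_pos: [0.4691, -0.2616, 0.1904]
t: 35.55
tcp_pos: [0.4691, -0.2615, 0.2216]
t: 36.05
tcp_pos: [0.4691, -0.2616, 0.2207]
tool_rot: [0.912, 0.409, 0.0, 0.0]
force: [0.9, 0.6, 0.3]
finger_gap: 0.999
gripper_force: 0.0
turn/90deg -0.0009519343414227997 new q6 about 0.890163914033178
tcp [ 0.4691 -0.2616  0.2207] yawy -0.7277 tilt [ 0.0001 -0.0001] shift/4cm [ 7.879 -4.393  3.091]
```

```bash

python3 -m crank '0.656 -0.366 0 0 0 0; 0.656 -0.366 0 0 0 0; 0.656 -0.366 0 0 0 0; 0.656 -0.366 0 0 0 0; 0.656 -0.366 0 0 0 0' |head -2
python3 -m crank '0.656 -0.366 0 0 0 0; 0.656 -0.366 0 0 0 0; 0.656 -0.366 0 0 0 0; 0.656 -0.366 0 0 0 0; 0.656 -0.366 0 0 0 0' |head -2
python3 -m crank '0.656 -0.366 0 0 0 0; 0.656 -0.366 0 0 0 0; 0 0 0 0 0 0; 0 0 0 0 0 0; 0 0 0 0 0 0' |head -2
python3 -c "
from h import *
go([.5476,.0906,.097],-.7262)
shot('scene','scene6')
a=cv2.imread('pics/scene6.png')[120:260,140:360]
s=shot('top','top6')
b=cv2.imread('pics/top6.png')[150:290,240:380]
cv2.imwrite('pics/g6.png',cv2.resize(np.hstack([a,b]),None,fx=2.2,fy=2.2))"
```

```text
t: 36.55
tcp_pos: [0.5018, -0.1138, 0.2205]
t: 37.05
tcp_pos: [0.5342, 0.033, 0.2205]
t: 37.55
tcp_pos: [0.5468, 0.0897, 0.2204]
turn/90deg -0.0007409689395900624 new q6 about 0.890163914033178
tcp [0.5468 0.0897 0.2204] yawy -0.7274 tilt [-0.0006 -0.0004] shift/4cm [3.200e-02 1.000e-03 3.085e+00]
```

View pics/g6.png

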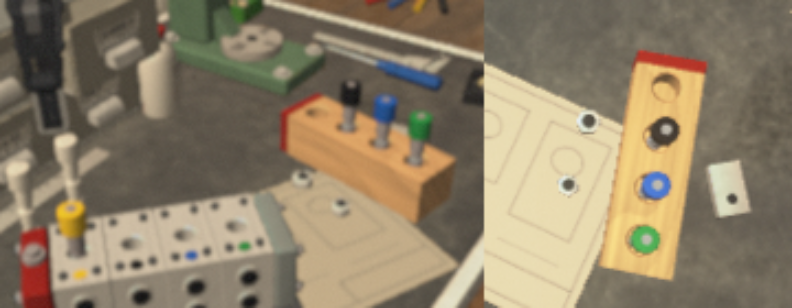

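Black is home in hole 2 at (663,131), level with the others. Only hole 1 at the red end is empty, and only yellow is left in the bank.

```bash

python3 -m crank '0.02 0 0.4 0 0 0; 0 0 0.5 0 0 0; 0 0 0.5 0 0 0; 0 0 0.5 0 0 0; 0 0 0.5 0 0 0' | head -2
python3 -m crank '0 0 0.4 0 0 0; 0 0 0.28 0 0 0; 0 0 0 0 0 0; 0 0 0 0 0 0; 0 0 0 0 0 0' |head -3
python3 -m crank '0 0 0 0 0 0; 0 0 0 0 0 0; 0 0 0 0 0 0; 0 0 0 0 0 0; 0 0 0 0 0 0' -1 40
python3 -m crank '0 0 0 0 0 0; 0 0 0 0 0 0; 0 0 0 0 0 0; 0 0 0 0 0 0; 0 0 0 0 0 0' 
python3 -m crank '0 0 -0.1 0 0 0; 0 0 -0.2 0 0 0; 0 0 -0.3 0 0 0; 0 0 -0.3 0 0 0; 0 0 -0.3 0 0 0'
python3 -m crank '0 0 -0.4 0 0 0; 0 0 -0.4 0 0 0.04; 0 0 -0.4 0 0 0.08; 0 0 -0.4 0 0 0.08; 0 0 -0.4 0 0 0.08' |head -2
python3 -m crank '0 0 0 0 0 0.08; 0 0 0 0 0 0.08; 0 0 0 0 0 0.08; 0 0 0 0 0 0.08; 0 0 0 0 0 0.063'
python3 -c "
from h import *
go([.5165,-.2715,.079],-1.773)"
```

```text
t: 38.15
tcp_pos: [0.5477, 0.09, 0.1239]
t: 38.65
tcp_pos: [0.5483, 0.0908, 0.0982]
tool_rot: [0.912, 0.41, 0.001, 0.0]
t: 39.15
tcp_pos: [0.5477, 0.0911, 0.0976]
tool_rot: [0.912, 0.41, 0.0, 0.0]
force: [-0.3, 0.3, 2.2]
finger_gap: 0.266
gripper_force: 39.0
t: 39.65
tcp_pos: [0.5477, 0.0911, 0.0976]
tool_rot: [0.912, 0.41, 0.0, 0.0]
force: [-0.8, 0.4, 6.4]
finger_gap: 0.264
gripper_force: 39.3
t: 40.15
tcp_pos: [0.5478, 0.091, 0.1466]
tool_rot: [0.912, 0.41, 0.0, 0.0]
force: [-1.5, -0.2, -1.0]
finger_gap: 0.264
gripper_force: 39.3
t: 40.65
tcp_pos: [0.5474, 0.0911, 0.227]
t: 41.15
tcp_pos: [0.5474, 0.091, 0.2263]
tool_rot: [0.995, -0.101, 0.0, -0.0]
force: [-0.6, 0.8, -1.3]
finger_gap: 0.267
gripper_force: 39.2
turn/90deg 0.00027697741410672377 new q6 about 1.2890408880134452
tcp [0.5474 0.091  0.2263] yawy -1.7726 tilt [ 0.0008 -0.0001] shift/4cm [1.056 9.035 3.683]
```

```bash

python3 -m crank '0.07 0.2 0 0 0 0; 0.07 0.4 0 0 0 0; 0.07 0.75 0 0 0 0; 0.07 0.75 0 0 0 0; 0.07 0.75 0 0 0 0' |head -2
python3 -m crank '0.07 0.75 0 0 0 0; 0.07 0.75 0 0 0 0; 0.07 0.75 0 0 0 0; 0.07 0.75 0 0 0 0; 0.07 0.75 0 0 0 0' |head -2
python3 -m crank '0.07 0.75 0 0 0 0; 0.07 0.75 0 0 0 0; 0.07 0.5 0 0 0 0; 0.07 0.3 0 0 0 0; 0.07 0.13 0 0 0 0' | head -2
python3 -m crank '0 0 0 0 0 0; 0 0 0 0 0 0; 0 0 0 0 0 0; 0 0 0 0 0 0; 0 0 0 0 0 0'
python3 -c "
from h import *
go([.5165,-.2715,.079],-1.773)"
```

```text
t: 41.65
tcp_pos: [0.5386, -0.0258, 0.2257]
t: 42.15
tcp_pos: [0.5224, -0.1759, 0.2257]
t: 42.65
tcp_pos: [0.5174, -0.2732, 0.2254]
t: 43.15
tcp_pos: [0.5181, -0.2707, 0.2254]
tool_rot: [0.995, -0.098, -0.0, -0.0]
force: [0.7, -0.9, -1.1]
finger_gap: 0.268
gripper_force: 39.4
turn/90deg 0.0038113324676988616 new q6 about 1.2890408880134452
tcp [ 0.5181 -0.2707  0.2254] yawy -1.767 tilt [-0.0001  0.0001] shift/4cm [-0.034  0.028  3.66 ]
```

```bash

python3 -m crank '-0.034 0.015 0.2 0 0 0.003; 0 0 0.5 0 0 0; 0 0 0.6 0 0 0; 0 0 0.6 0 0 0; 0 0 0.5 0 0 0' |head -2
python3 -m crank '0 0 0.2 0 0 0; 0 0 0.2 0 0 0; 0 0 0.1 0 0 0; 0 0 0 0 0 0; 0 0 0 0 0 0'
python3 -c "
from h import *
go([.5165,-.2715,.079],-1.773)"
```

```text
t: 43.65
tcp_pos: [0.5159, -0.2712, 0.1276]
t: 44.15
tcp_pos: [0.517, -0.2721, 0.11]
tool_rot: [0.995, -0.101, 0.001, 0.0]
force: [-0.2, -0.1, -1.7]
finger_gap: 0.269
gripper_force: 39.4
turn/90deg 0.0001445750240552402 new q6 about 1.2890408880134452
tcp [ 0.517  -0.2721  0.11  ] yawy -1.7728 tilt [ 0.0012 -0.001 ] shift/4cm [-0.015 -0.012  0.776]
```

Then I release, lift and move clear sideways for a last look.

```bash

python3 -m crank '-0.01 -0.01 0.15 0 0 0; 0 0 0.2 0 0 0; 0 0 0.2 0 0 0; 0 0 0.12 0 0 0; 0 0 0.05 0 0 0'
python3 -m crank '0 0 0 0 0 0; 0 0 0 0 0 0; 0 0 0 0 0 0; 0 0 0 0 0 0; 0 0 0 0 0 0' 
python3 -m crank '0 0 0 0 0 0; 0 0 0 0 0 0; 0 0 0 0 0 0; 0 0 0 0 0 0; 0 0 0 0 0 0' 1
python3 -m crank '0 0 -0.3 0 0 0; 0 0 -0.6 0 0 0; 0 0 -0.6 0 0 0; 0 0 -0.6 0 0 0; 0 0 -0.6 0 0 0' |head -2
python3 -m crank '0 0 -0.6 0 0 0; 0 0 -0.2 0 0 0; 0 -0.6 0 0 0 0; 0 -0.7 0 0 0 0; 0 -0.7 0 0 0 0' |head -2
python3 -m crank '0 -0.7 0 0 0 0; 0 -0.7 0 0 0 0; 0 -0.7 0 0 0 0; 0 -0.7 0 0 0 0; 0 -0.7 0 0 0 0' |head -2
python3 -m crank '0 -0.7 0 0 0 0; 0 -0.5 0 0 0 0; 0 -0.3 0 0 0 0; 0 0 0 0 0 0; 0 0 0 0 0 0' |head -3
python3 -c "
from h import *
shot('scene','scene7')
a=cv2.imread('pics/scene7.png')[120:260,140:360]
s=shot('top','top7')
b=cv2.imread('pics/top7.png')[150:290,240:380]
cv2.imwrite('pics/g7.png',cv2.resize(np.hstack([a,b]),None,fx=2.2,fy=2.2))
C=cloud(s);k=(C[...,2]>.1)&(C[...,2]<.12);k[:,:290]=0;k[:,345:]=0;k[:165]=0;k[290:]=0
n,l,st,ce=cv2.connectedComponentsWithStats(k.astype(np.uint8))
for i in range(1,n):
  if st[i,4]>30: print(ce[i],np.median(C[l==i],0))"
```

```text
t: 44.65
tcp_pos: [0.5157, -0.2709, 0.0796]
tool_rot: [0.995, -0.101, -0.001, -0.0]
force: [-1.0, 0.8, 7.5]
finger_gap: 0.266
gripper_force: 40.3
t: 45.15
tcp_pos: [0.5163, -0.2713, 0.0807]
tool_rot: [0.995, -0.101, 0.0, 0.0]
force: [0.3, 0.3, -1.3]
finger_gap: 0.266
gripper_force: 39.5
t: 45.65
tcp_pos: [0.5162, -0.2713, 0.0806]
tool_rot: [0.995, -0.101, 0.0, 0.0]
force: [0.4, -0.2, 0.1]
finger_gap: 0.996
gripper_force: 0.0
t: 46.15
tcp_pos: [0.5162, -0.2712, 0.1904]
t: 46.65
tcp_pos: [0.5319, -0.1921, 0.2204]
t: 47.15
tcp_pos: [0.56, -0.0545, 0.2202]
t: 47.65
tcp_pos: [0.5722, 0.0026, 0.2203]
tool_rot: [0.995, -0.101, -0.0, 0.0]
[325.5 185. ] [ 0.51467399 -0.26982685  0.10919585]
[321.656 209.136] [ 0.46821138 -0.26077304  0.10930596]
[317.78294574 234.08527132] [ 0.42088319 -0.25188564  0.10904857]
[312.96031746 258.56349206] [ 0.37467261 -0.24099964  0.10913749]
```

View pics/g7.png

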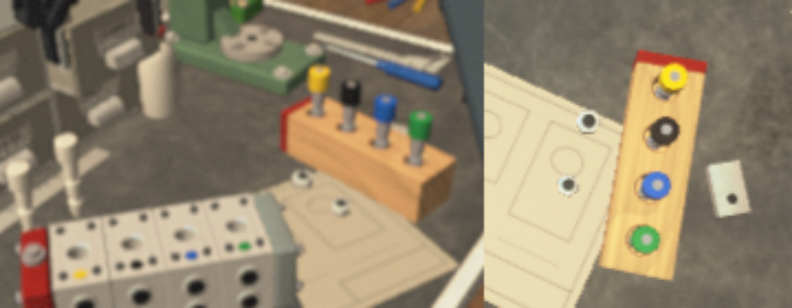

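All four stand upright from the red end in the order yellow, black, blue, green, with every cap top at about 0.109 m. The gripper is clear, so I hand in.

```bash
python3 -c "
from h import *
print(manip.sign_off())"
```

```text
the job is handed in; nothing more can be done
None
```

The four spools stand fully home in the rack in the bank's order (yellow, black, blue, green from the red end), and the job was handed in at about 48 s; no verdict came back.

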